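# Lid off the drip hook and onto the crayon tub

## Task

Two washed lids hang by their handles on the drip stand. Lift the wider one up and off its hook and close the crayon tub with it: feel for the turn at which the slot in its edge drops over the upright tongue on the tub's rim, then press it down until it is fully home all round, without forcing it. Leave the tub about where it is, the smaller lid hanging on its hook, and the other things on the table alone.

Things in the scene. Friction and masses are not known exactly. Their poses are not given: they have to be found in the camera images.
- lid_wide: The wider of two round white plastic lids hanging on the stand; it fits the tub. Plate 126 mm across, 5 mm thick; plug under it 113 mm across, 22 mm deep, with a slightly bevelled foot. A slot 16 mm wide is cut 6 mm deep into the rim of the plate at +x. About 160 g. Origin: centre of the plate's underside (the face that sits on the rim); z up, y along the handle's bar.
- lid_wide_bar (a point): Centre of the bar of the wider lid's handle, 55 mm above the lid's origin, same axes. The handle is a bridge: a straight bar 10 mm thick (x), 8 mm high, 100 mm long (along y), on uprights 8 mm wide at y = +-46 mm. The window under the bar is 84 mm wide, 46 mm high; the forked hook passes through its middle third.
- lid_small: The smaller white lid on the other hook: plate 104 mm across, plug 84 mm, same handle; it belongs to another tub and stays hanging. Origin: centre of the plate's underside (the face that sits on the rim); z up, y along the handle's bar.
- stand: Fixed drip stand: a wooden base 180 x 270 x 12 mm with two steel posts, each bent over to a forked hook. Origin: centre of the base's underside; its hooks point along its -x, z up.
- hook_left (a point): Top of the saddle of the hook at the stand's +y side, 151 mm above the table, where a lid's bar rests; axes as the stand's. The hook is a fork of two 8 mm rods, centres 24 mm apart, that reach from a post 90 mm behind (+x; nowhere above 159 mm) to 30 mm in front (-x) of this point, where both turn up to end 20 mm above the saddle. Either lid may hang here.
- hook_right (a point): The same on the hook at the stand's -y side, 160 mm from the other.
- tub: Open round white plastic tub of crayons, loose: 124 mm outside, 116 mm inside, 85 mm high, about 0.85 kg. Origin: centre of its underside, z up. Three sprung catches stand on its rim, 120 degrees apart (first 60 degrees from the tub's x), reaching 72 mm from the axis and 12 mm above the rim; their rounded noses lean in over the lid's edge.
- tub_mouth (a point): Centre of the mouth, level with the rim, 85 mm above the tub's origin; a lid that is home has its origin here. An upright tongue, 9 mm wide, 4 mm thick and 18 mm high, stands on the rim; it must pass through the lid's slot.
- tub_axis (a point): A point on the tub's axis, 70 mm above its origin, at the stiffly turning lock ring that carries the tongue. The ring may stand up to 0.5 rad either way from the tub's +x; its angle is not measured. A lid turned wrongly rests on the tongue, 18 mm above its seat, plug just in; turned right it drops onto the catches, 10 mm above its seat, and then wants 10 to 15 N at its middle.
- glue_a: White glue bottle with blue cap, 42 mm across, 115 mm tall, a bystander. Origin: centre of its foot.
- glue_b: Another such glue bottle, a bystander.
- cup_a: Small white plastic paint cup, 44 mm across, 28 mm tall, a bystander. Origin: centre of its foot.
- cup_b: Another such paint cup, a bystander.
- bowl: White mixing bowl, 140 mm across, 55 mm tall, a bystander. Origin: centre of its foot.
- paint_bottle: Large blue paint bottle, 84 mm across, 220 mm tall, a bystander. Origin: centre of its foot.
- craft_stick: Flat wooden craft stick, 150 x 18 x 6 mm, lying, a bystander. Origin: centre of its underside, x along it.
Not all that is in view belongs to the job. What is shaped like the lid_small but brown or orange is not meant.

How it is judged (in metres and radians):
On the way:
1. the wider lid is off its hook and carried, clear of the stand (distance of lid_wide from where it was at the start of the episode above 0.06 m and height (world z) of lid_wide above 0.09 m and contact force between lid_wide and stand below 0.05 N and contact force between the fingers and lid_wide above 1 N), for 0.2 s.
At the end, for the whole second after the job is handed in: The wider lid rests on the tub within 3 mm of the mouth's centre, at most 2 mm above the rim and square within 0.03 rad, at rest; the tub stands upright on the table within 50 mm of its start; the smaller lid hangs on its hook within 30 mm of its start (horizontal distance between lid_wide and tub_mouth below 0.003 m and z of lid_wide in the frame of tub_mouth between -0.003 and 0.002 m and angle between the z axis of lid_wide and the z axis of tub, either way round below 0.03 rad and angle between tub's own z axis and vertical below 0.05 rad and distance of tub from where it was at the start of the episode below 0.05 m and height (world z) of tub below 0.01 m and distance of lid_small from where it was at the start of the episode below 0.03 m and contact force between lid_small and stand above 0.2 N and linear speed of each of lid_wide, tub below 0.02 m/s); the robot touches nothing.
It fails at once if the lid is forced onto the tub with more than 110 N (contact force between lid_wide and tub above 110 N).
It fails at once if the smaller lid is taken off or knocked from its hook (moved over 40 mm) (distance of lid_small from where it was at the start of the episode above 0.04 m).
It fails at once if a bystander is moved by more than 40 mm (distance of any of glue_a, glue_b, cup_a, cup_b, bowl, paint_bottle, craft_stick from where it was at the start of the episode above 0.04 m).
It also fails if it takes over 58 s, if anything falls off the work surface, if the arm or the gripper's body presses on something with over 40 N, if the wrist force passes 120 N, or if a joint passes its speed limit or range.

## Robot

A 6-joint arm with a two-finger parallel gripper is mounted at the origin on the work surface. World frame = base frame: x ahead of the robot, y to its left, z up, the work surface at z = 0. Lengths are in m, angles in degrees, forces in N, time in s.
With the tool pointing down it reaches from about 0.425 to 0.95 m from the base axis. Payload 3.5 kg.
Tool frame: the origin (TCP) lies midway between the tips of the shut fingers; the grasp point (between the pads) lies 19 mm behind it (r.grip_depth is the distance from the TCP to the grasp point, in m); z points along the fingers, y is the line along which they close (so a half turn about z gives the same grasp; the last joint's range is limited). The gripper opens to 85 mm and grips with 20 to 120 N. Pads are 22 mm wide; open, the fingers measure 114 mm over their backs; the gripper's body (76 mm by 85 mm) begins 54 mm behind the grasp point. The pads swing forward as they close: fully open they stand 13 mm farther back than shut.
Start: joints at [68.067, 16.404, 90.338, -0, 73.258, -8.594], TCP at [0.156, 0.657, 0.231] pointing down, gripper open.
Joint ranges: [-158.93, 158.93], [-51.34, 127.21], [12.03, 142.37], [-87.48, 267.48], [13.55, 161.25], [-162.69, 162.69]. Speed limits (degrees/s): [159.86, 159.86, 180, 180, 180, 180].

## Interface

Orientations are given as [roll, pitch, yaw] about the fixed x, y, z axes, in that order (R = Rz(yaw) Ry(pitch) Rx(roll)).
In Python, from cell import r, read_camera, calibration, workorder gives the robot as it stands.
- The arm moves only by the shell command python3 -m crank 'ROWS' [OPENING] [FORCE]. ROWS is JSON, a list of rows, each an object of numbers: "dx", "dy", "dz": the shift along the world's x, y, z in m; "roll": the turn about the world's z in rad. In form: [{"dx": .., "dy": .., "dz": .., "roll": ..}, ...]. A call has 1 to 8 rows; each row shifts and turns the commanded pose from where the row before left it; what a row does not reach is not made up. A row lasts 1/8 s, in which the tool goes at most 62.5 mm and 10.7 degrees, less where a joint would pass 70% of its speed; a pose out of reach is approached as far as the arm can. A call is refused whole if a number of a shift passes 0.0625 or a number of a turn 0.188, either way. A call with a gripper value outside its range is refused whole. OPENING is the finger opening in m, from 0 to 0.0854, set as the call begins (- or left out, the last holds). The fingers move at their own pace and stop on an object; FORCE is the grip in N (left out, the last holds). Time passes only in rows, so rows that do not move let the fingers close. It gives the time, the measured TCP pose, the force, the opening and the grip force at its end, in the units of the state.
- r.read_state(): the state, without advancing time (a new reading comes with each control period).
- read_camera(name): name is "scene" or "top" or "wrist"; returns (picture, depth): 400x640x3 uint8, blue, green, red; 400x640 float32, m along the optical axis (not along the pixel's ray), 0 where there is no reading.
- calibration(name): a dict with "K" (3x3 intrinsics, pixels), "xyz" and "attitude" of the camera in the world; the wrist camera has in their place "hand_eye" (4x4, takes a point from camera to tool coordinates, whose origin is the TCP and whose axes are the flange's). Camera axes: x right, y down, z forward; pixel columns grow to the right and rows downward; lengths in m; the calibration is good to about 2 mm. A picture is of the moment at which its call begins: read the wrist's pose just before it. calibration takes no time and is no camera call.
- workorder.finish_job(): hands the job in; it is judged then, once.
The state is a dict: "time": time; "joints": joint angles; "joint_velocities": joint speeds; "tau": joint torques, N m; "ee_pos": TCP position; "orientation": TCP orientation; "wrist_force": force on the tool from outside, world axes, zero at the start; "torque": the same for the moment, N m; "opening": opening from 0.0 (shut) to 1.0 (fully open); "grasp_force": force on a finger pad.
Only numpy, scipy, OpenCV 4.12 (cv2) and the standard library are available. Lean on these libraries where they do the work, as an engineer would, in place of code of your own. Each camera call takes 0.05 s, during which the arm holds its last target. There are 200 camera calls.

## Working session

There is one attempt and no reset: what is moved stays moved. The work goes in short steps, Python scripts to look and compute and a shell command to move; the robot and the scene stay as the last step left them, time stands still between calls to the robot, and variables do not carry over. Pictures are saved under pics/ and viewed, at most 10 in all, crops included, and the job is handed in when it is done.

```bash
ls; mkdir -p pics
python3 - <<'E'
from cell import r, read_camera, calibration
import cv2,numpy as np
print(r.read_state())
for n in("scene","top","wrist"):
    c=calibration(n);print(n,c)
    im,d=read_camera(n);cv2.imwrite(f"pics/{n}0.png",im);np.save(f"pics/{n}0.npy",d)
E
```

```text
pics
{'time': 0.0, 'joints': array([ 6.80661951e+01,  1.64548796e+01,  9.04249875e+01, -1.45462008e-03,
        7.32592686e+01, -8.59514141e+00]), 'joint_velocities': array([-0.03266437,  0.10140782, -0.02111269,  0.02220461,  0.07668685,
       -0.06666211]), 'tau': array([-9.03390064e-04, -4.05996072e+01, -2.92615646e+01, -1.91630170e-04,
        6.11283205e-03,  8.82675522e-06]), 'ee_pos': array([0.15545683, 0.65615831, 0.22990985]), 'orientation': array([-1.79862219e+02, -1.94176999e-02,  1.66661734e+02]), 'wrist_force': array([ 0.82440596, -0.16780067,  0.45732893]), 'torque': array([ 0.07719054, -0.04677675,  0.030343  ]), 'grasp_force': 0.0, 'opening': 1.000990493939442}
scene {'K': array([[424.1110362 ,   0.        , 324.26715634],
       [  0.        , 424.1110362 , 192.65727802],
       [  0.        ,   0.        ,   1.        ]]), 'xyz': array([ 1.30733743, -0.82485343,  0.9346482 ]), 'attitude': array([-124.49927167,    0.68017713,   42.09813163])}
top {'K': array([[508.05311814,   0.        , 311.92328994],
       [  0.        , 508.05311814, 199.36025255],
       [  0.        ,   0.        ,   1.        ]]), 'xyz': array([0.34902735, 0.03529321, 1.54124404]), 'attitude': array([-171.78741567,   -0.81363339,  -91.55668197])}
wrist {'K': array([[295.10863579,   0.        , 317.07490225],
       [  0.        , 295.10863579, 203.69095914],
       [  0.        ,   0.        ,   1.        ]]), 'hand_eye': array([[ 9.71938001e-04, -9.57923739e-01, -2.87021194e-01,
         7.40147186e-02],
       [ 9.99999420e-01,  1.06421410e-03, -1.65487820e-04,
        -7.33184735e-05],
       [ 4.63976713e-04, -2.87020867e-01,  9.57924218e-01,
        -1.42917660e-01],
       [ 0.00000000e+00,  0.00000000e+00,  0.00000000e+00,
         1.00000000e+00]])}
```

View pics/top0.png

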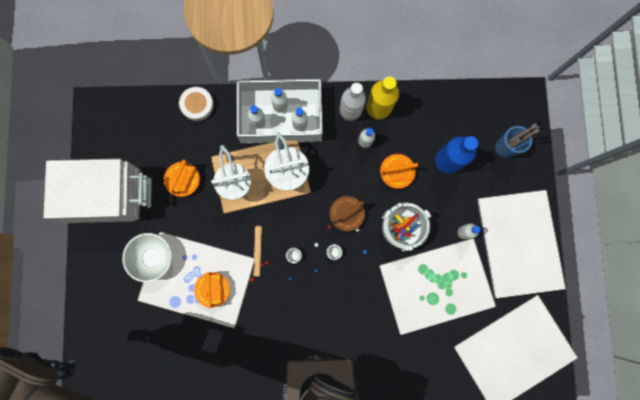

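View pics/scene0.png

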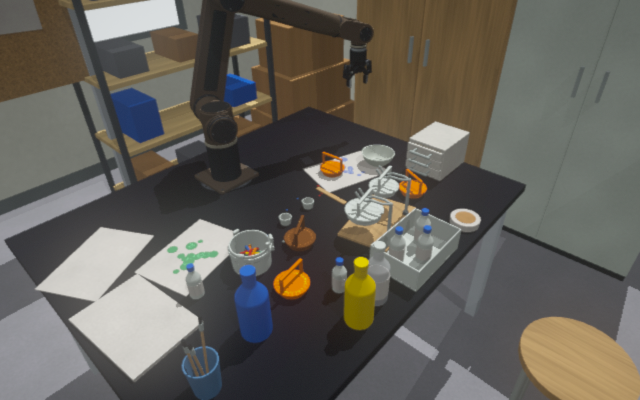

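The top view shows the wider lid on the right hook at about (287,168), the smaller lid at (232,181) and the tub at (407,227). I'll enlarge the crops and get coordinates.

```bash
cat > h.py <<'E'
from cell import r, read_camera, calibration
import cv2,numpy as np
from scipy.spatial.transform import Rotation as Ro
def cam(n,st=None):
    c=calibration(n);K=c["K"]
    if n=="wrist":
        T=np.eye(4);T[:3,:3]=Ro.from_euler("xyz",st["orientation"],degrees=True).as_matrix();T[:3,3]=st["ee_pos"]
        T=T@c["hand_eye"];return K,T[:3,:3],T[:3,3]
    return K,Ro.from_euler("xyz",c["attitude"],degrees=True).as_matrix(),c["xyz"]
def atz(C,u,v,z):  # pixel on plane z
    K,R,p=C;d=R@np.linalg.solve(K,[u,v,1.]);return p+d*(z-p[2])/d[2]
def cloud(C,d):
    K,R,p=C;v,u=np.indices(d.shape);q=np.stack([(u-K[0,2])/K[0,0],(v-K[1,2])/K[1,1],np.ones_like(d)],-1)*d[...,None]
    return q@R.T+p
def pix(C,X):
    K,R,p=C;q=K@(R.T@(np.array(X)-p));return q[:2]/q[2]
E
python3 - <<'E'
from h import *
im=cv2.imread("pics/top0.png");d=np.load("pics/top0.npy");C=cam("top");P=cloud(C,d)
a=cv2.resize(im[130:220,205:315],None,fx=5,fy=5,interpolation=2)
b=cv2.resize(im[195:265,370:440],None,fx=6,fy=6,interpolation=2)
h=450;o=np.zeros((450,980,3),np.uint8);o[:,:550]=a;o[:420,560:980]=b
cv2.imwrite("pics/c1.png",cv2.resize(o,(800,367)))
for u,v in[(287,168),(232,181),(407,227),(200,180),(295,255),(335,252),(272,152),(224,205),(370,140),(470,232)]: print(u,v,P[v,u].round(3),atz(C,u,v,.085).round(3))
# height slices
for n,(u0,u1,v0,v1),zs in[("wide",(255,320,130,200),[(.09,.115),(.14,.165),(.165,.2)]),("small",(205,258,140,210),[(.09,.115),(.14,.165),(.165,.2)]),("tub",(370,440,195,265),[(.075,.09),(.09,.12)])]:
    q=P[v0:v1,u0:u1].reshape(-1,3)
    for lo,hi in zs:
        m=q[(q[:,2]>lo)&(q[:,2]<hi)]
        print(n,lo,hi,len(m),m.min(0).round(3) if len(m) else'',m.max(0).round(3) if len(m) else'',np.median(m,0).round(3) if len(m) else '')
E
```

```text
287 168 [0.648 0.078 0.107] [0.653 0.079 0.085]
232 181 [0.615 0.237 0.102] [0.618 0.24  0.085]
407 227 [ 0.474 -0.27   0.049] [ 0.471 -0.263  0.085]
200 180 [ 0.64   0.35  -0.004] [0.624 0.332 0.085]
295 255 [0.402 0.063 0.005] [0.4   0.061 0.085]
335 252 [ 0.408 -0.058  0.008] [ 0.405 -0.053  0.085]
272 152 [0.697 0.121 0.104] [0.702 0.122 0.085]
224 205 [0.558 0.274 0.016] [0.549 0.263 0.085]
370 140 [ 0.732 -0.168  0.08 ] [ 0.731 -0.167  0.085]
470 232 [ 0.452 -0.443  0.087] [ 0.452 -0.444  0.085]
wide 0.09 0.115 1199 [0.584 0.021 0.092] [0.735 0.145 0.115] [0.639 0.081 0.106]
wide 0.14 0.165 334 [0.626 0.035 0.142] [0.742 0.13  0.165] [0.659 0.092 0.159]
wide 0.165 0.2 29 [0.617 0.043 0.165] [0.736 0.126 0.178] [0.629 0.081 0.167]
small 0.09 0.115 777 [0.562 0.188 0.095] [0.698 0.288 0.114] [0.605 0.236 0.106]
small 0.14 0.165 345 [0.588 0.19  0.14 ] [0.707 0.287 0.165] [0.626 0.247 0.158]
small 0.165 0.2 29 [0.583 0.193 0.165] [0.685 0.283 0.176] [0.593 0.241 0.169]
tub 0.075 0.09 308 [ 0.405 -0.326  0.075] [ 0.542 -0.195  0.09 ] [ 0.469 -0.267  0.083]
tub 0.09 0.12 107 [ 0.407 -0.326  0.09 ] [ 0.538 -0.196  0.109] [ 0.506 -0.255  0.095]
```

View pics/c1.png

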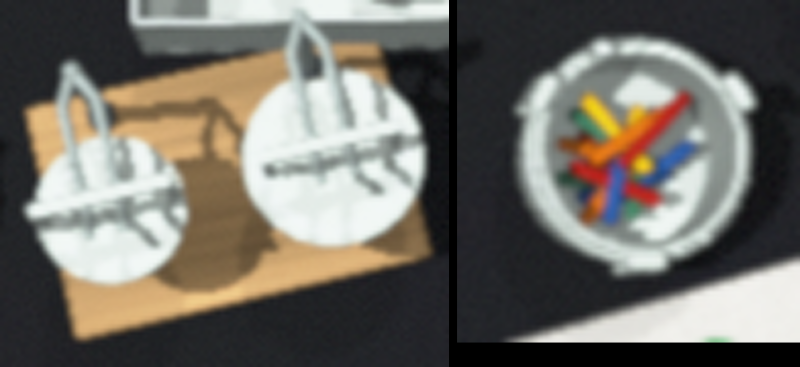

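The enlarged crop shows the wide lid's bar from (265,168) to (420,140), tilted about 10°. It also shows the tub, with catches near (735,92), (530,95) and (640,262). A tongue is likely near (600,47). I'll move the wrist camera over the lid.

```bash
python3 -m crank '[{"dz":0.06},{"dz":0.06},{"dx":0.035,"dy":-0.042,"roll":-0.166},{"dx":0.035,"dy":-0.042,"roll":-0.166},{"dx":0.035,"dy":-0.042,"roll":-0.166},{"dx":0.035,"dy":-0.042,"roll":-0.166},{"dx":0.035,"dy":-0.042,"roll":-0.166},{"dx":0.035,"dy":-0.042,"roll":-0.166}]' && python3 -m crank '[{"dx":0.035,"dy":-0.042,"roll":-0.166},{"dx":0.035,"dy":-0.042},{"dx":0.035,"dy":-0.042},{"dx":0.035,"dy":-0.042},{"dx":0.035,"dy":-0.042},{"dx":0.035,"dy":-0.042},{"dx":0.035,"dy":-0.042},{}]'
python3 - <<'E'
from h import *
s=r.read_state();im,d=read_camera("wrist");C=cam("wrist",s);np.save("pics/w1.npy",d)
P=cloud(C,d);print(s["time"],s["ee_pos"],s["orientation"],s["joints"])
np.save("pics/w1P.npy",P);cv2.imwrite("pics/w1.png",im)
E
```

```text
0.15 [0.1554914  0.65632832 0.23021876] [-1.79893932e+02 -1.64936552e-02  1.66663895e+02] [ 6.80682052e+01  1.64462836e+01  9.04028805e+01  4.75524324e-04
  7.32581775e+01 -8.59584216e+00]invalid input
```

View pics/w1.png

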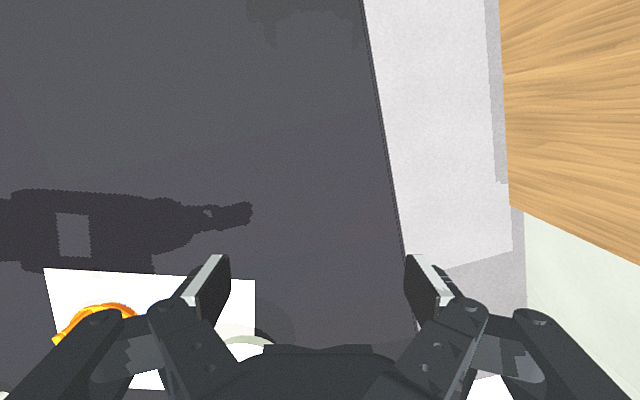

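The move was refused, probably because each row needs all its keys, so the arm hasn't moved. This picture shows only the table edge and the open fingers at (205,280) and (430,280).

```bash
python3 -m crank '[{"dx":0,"dy":0,"dz":0.06,"roll":0},{"dx":0,"dy":0,"dz":0.06,"roll":0},{"dx":0.035,"dy":-0.042,"dz":0,"roll":-0.166},{"dx":0.035,"dy":-0.042,"dz":0,"roll":-0.166},{"dx":0.035,"dy":-0.042,"dz":0,"roll":-0.166},{"dx":0.035,"dy":-0.042,"dz":0,"roll":-0.166},{"dx":0.035,"dy":-0.042,"dz":0,"roll":-0.166},{"dx":0.035,"dy":-0.042,"dz":0,"roll":-0.166}]' && python3 -m crank '[{"dx":0.035,"dy":-0.042,"dz":0,"roll":-0.166},{"dx":0.035,"dy":-0.042,"dz":0,"roll":0},{"dx":0.035,"dy":-0.042,"dz":0,"roll":0},{"dx":0.035,"dy":-0.042,"dz":0,"roll":0},{"dx":0.035,"dy":-0.042,"dz":0,"roll":0},{"dx":0.035,"dy":-0.042,"dz":0,"roll":0},{"dx":0.035,"dy":-0.042,"dz":0,"roll":0},{"dx":0,"dy":0,"dz":0,"roll":0}]'
python3 - <<'E'
from h import *
s=r.read_state();im,d=read_camera("wrist");C=cam("wrist",s);np.save("pics/w1.npy",d)
P=cloud(C,d);print(s["time"],s["ee_pos"],s["orientation"],s["joints"])
np.save("pics/w1P.npy",P);cv2.imwrite("pics/w2.png",im)
print(pix(C,[.65,.083,.105]),pix(C,[.47,-.265,.085]))
E
```

```text
time: 1.2
ee_pos: [0.3664, 0.4032, 0.3512]
orientation: [180.0, 0.0, 109.3]
wrist_force: [0.4, 0.1, 0.9]
opening: 0.997
grasp_force: 0.0
time: 2.2
ee_pos: [0.6122, 0.1076, 0.35]
orientation: [-179.9, 0.0, 99.8]
wrist_force: [-0.0, 0.5, -1.2]
opening: 1.0
grasp_force: 0.0
2.2 [0.61215586 0.10761129 0.34997525] [-1.79896891e+02  1.81448643e-02  9.98067487e+01] [ 6.41520088e-01  6.05344651e+00  9.00703419e+01 -3.45272445e-02
  8.39751148e+01 -9.16155868e+00]
[342.42575443 194.95084319] [200.18844653 365.93753527]
```

View pics/w2.png

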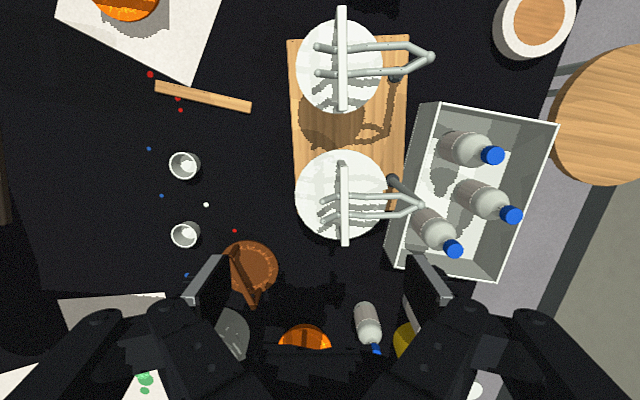

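The wide lid is centred at about (343,195) and its bar runs from (342,160) to (345,245). The small lid is at (340,65). I'll fit the bar from depth and enlarge the rim to find the slot.

Run:
```python
from h import *
im=cv2.imread("pics/w2.png");P=np.load("pics/w1P.npy")
cv2.imwrite("pics/c2.png",cv2.resize(im[140:250,280:430],None,fx=5,fy=5,interpolation=2))
q=P[140:250,280:400].reshape(-1,3)
b=q[(q[:,2]>.153)&(q[:,2]<.166)&(q[:,0]<.68)&(q[:,0]>.63)]
(cx,cy),(vx,vy)=b[:,:2].mean(0),cv2.fitLine(b[:,:2].astype(np.float32),cv2.DIST_HUBER,0,.01,.01).ravel()[:2]
print("barpts",len(b),cx,cy,np.degrees(np.arctan2(vy,vx)),np.median(b[:,2]))
t=(b[:,:2]-[cx,cy])@[vx,vy];n=(b[:,:2]-[cx,cy])@[-vy,vx];print(np.percentile(t,[0,2,98,100]),np.percentile(n,[2,50,98]))
p=q[(q[:,2]>.095)&(q[:,2]<.113)][:,:2];h=cv2.convexHull(p.astype(np.float32)).reshape(-1,2)
print("plate",cv2.minEnclosingCircle(p.astype(np.float32)),np.median(q[(q[:,2]>.095)&(q[:,2]<.113)][:,2]),cv2.fitEllipse(h))
```

```text
barpts 971 0.6514303782976608 0.08461074682307872 -76.280716 0.15868154682892138
[-0.04763465 -0.04537905  0.04766558  0.05122117] [-0.02127551 -0.00273985  0.02845756]
plate ((0.6488292217254639, 0.08149919658899307), 0.0637921541929245) 0.1051355720872428 ((0.6487144827842712, 0.08153006434440613), (0.125946044921875, 0.1267070472240448), 44.1922721862793)
```

View pics/c2.png

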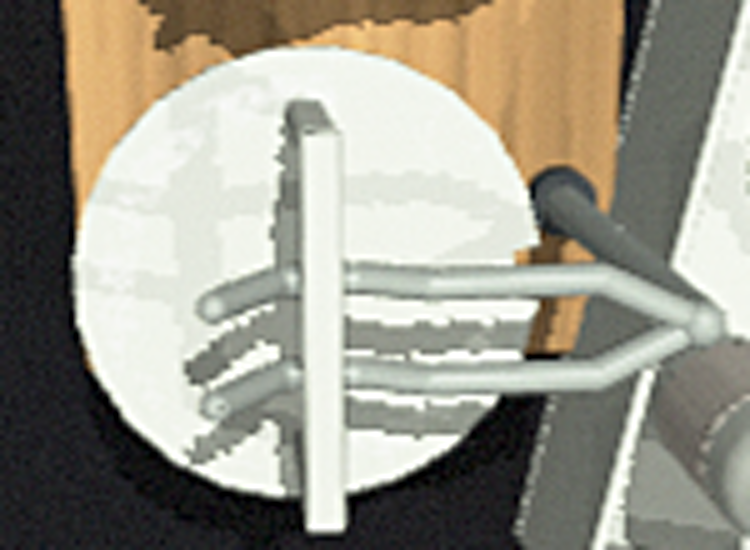

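The slot's step shows at (525,250) in the crop, so the slot points to the stand's +x, at about 10.6° yaw. Before grasping I'll look at the tub from close up.

```bash
python3 - <<'E'
from h import *
P=np.load("pics/w1P.npy")
s=dict(ee_pos=[0.61215586,0.10761129,0.34997525],orientation=[-179.9,.018,99.807]);C=cam("wrist",s)
a=atz(C,344.2,165.6,.159);b=atz(C,345.2,246,.159);print(a,b,(a+b)/2,np.linalg.norm(a-b),np.degrees(np.arctan2(*(b-a)[:2])))
q=P[:320].reshape(-1,3)
m=q[(q[:,0]>.6)&(q[:,0]<.76)&(q[:,1]>0)&(q[:,1]<.09)&(q[:,2]>.11)]
for x in np.arange(.60,.76,.02):
  k=m[(m[:,0]>x)&(m[:,0]<x+.02)];print(round(x,2),len(k),k.max(0).round(3) if len(k) else '',k.min(0).round(3) if len(k) else '')
E
python3 -m crank '[{"dx":-0.023,"dy":-0.05,"dz":0,"roll":0},{"dx":-0.023,"dy":-0.05,"dz":0,"roll":0},{"dx":-0.023,"dy":-0.05,"dz":0,"roll":0},{"dx":-0.023,"dy":-0.05,"dz":0,"roll":0},{"dx":-0.023,"dy":-0.05,"dz":0,"roll":0},{"dx":-0.023,"dy":-0.05,"dz":0,"roll":0},{"dx":-0.023,"dy":-0.05,"dz":-0.05,"roll":0},{"dx":0,"dy":0,"dz":0,"roll":0}]' 0.05
python3 - <<'E'
from h import *
s=r.read_state();im,d=read_camera("wrist");C=cam("wrist",s)
P=cloud(C,d);print(s["time"],s["ee_pos"],s["orientation"])
np.save("pics/w3P.npy",P);cv2.imwrite("pics/w3.png",im)
u,v=pix(C,[.47,-.265,.085]);print(u,v)
u,v=int(u),int(v);u0=max(u-90,0);v0=max(v-90,0);print(u0,v0);cv2.imwrite("pics/c3.png",cv2.resize(im[v0:v+90,u0:u+90],None,fx=3.3,fy=3.3,interpolation=2))
import json;json.dump([list(s["ee_pos"]),list(s["orientation"])],open("w3.json","w"))
E
```

```text
[0.6381632  0.13073868 0.159     ] [0.65906976 0.03311257 0.159     ] [0.64861648 0.08192562 0.159     ] 0.09983958283830766 167.9127142981563
0.6 11 [0.62  0.09  0.172] [0.617 0.085 0.169]
0.62 151 [0.64  0.09  0.172] [0.62  0.061 0.149]
0.64 417 [0.66  0.09  0.161] [0.64  0.033 0.111]
0.66 137 [0.68  0.079 0.161] [0.66  0.034 0.148]
0.68 119 [0.7   0.084 0.16 ] [0.68  0.074 0.154]
0.7 113 [0.72 0.09 0.16] [0.7   0.077 0.155]
0.72 19 [0.728 0.09  0.161] [0.72  0.085 0.157]
0.74 0  
0.76 0  
time: 3.25
ee_pos: [0.4509, -0.231, 0.3054]
orientation: [-179.7, -0.3, 99.9]
wrist_force: [0.5, -0.1, -0.6]
opening: 0.584
grasp_force: 0.0
3.25 [ 0.45085762 -0.23103287  0.30544286] [-179.73151632   -0.30384744   99.90783467]
328.69677556860665 205.4068331910774
238 115
```

View pics/c3.png

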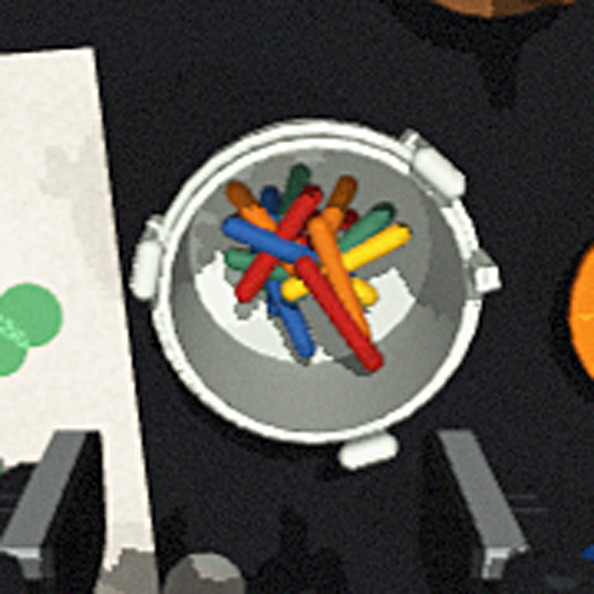

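The tub is clear in the crop: rim centre at about (317,282), tongue at (487,275), catches at (147,265), (438,170) and (368,450). Next I'll convert these to world coordinates.

Run:
```python
from h import *;import json
p,o=json.load(open("w3.json"));C=cam("wrist",dict(ee_pos=p,orientation=o))
f=lambda u,v,z:atz(C,238+u/3.3,115+v/3.3,z)
rim=np.array([f(*t,.085) for t in[(318,121),(235,146),(185,200),(157,310),(170,355),(215,412),(300,442),(420,415),(478,320),(472,235),(400,140)]])[:,:2].astype(np.float32)
(c,ax,an)=cv2.fitEllipse(rim);c=np.array(c);print("rim",c,ax)
P=np.load("pics/w3P.npy")[115:295,238:418].reshape(-1,3);m=P[(P[:,2]>.081)&(P[:,2]<.089)];m=m[np.hypot(*(m[:,:2]-c).T)<.066]
from scipy.optimize import least_squares
s=least_squares(lambda q:np.hypot(m[:,0]-q[0],m[:,1]-q[1])-q[2],[*c,.06],loss="soft_l1",f_scale=.002);print("depth rim",s.x,len(m))
for nm,t in[("tongue",(492,275,.103)),("tongue base",(466,268,.085)),("c",(147,270,.097)),("c",(440,170,.097)),("c",(370,450,.097))]:
    x=f(*t)[:2]-s.x[:2];print(nm,f(*t)[:2],np.hypot(*x),np.degrees(np.arctan2(x[1],x[0])))
k=P[(P[:,2]>.094)&(P[:,2]<.11)];a=np.degrees(np.arctan2(k[:,1]-s.x[1],k[:,0]-s.x[0]));rr=np.hypot(k[:,0]-s.x[0],k[:,1]-s.x[1])
for lo in range(-180,180,10):
    j=(a>=lo)&(a<lo+10)
    if j.sum()>4:print(lo,j.sum(),np.median(a[j]).round(1),k[j,2].max().round(3),np.median(rr[j]).round(3))
```

```text
rim [ 0.47713712 -0.26129183] (0.12673400342464447, 0.1316181719303131)
depth rim [ 0.47635218 -0.26203414  0.05940651] 963
tongue [ 0.53652811 -0.2385897 ] 0.06458160929510255 21.285809669301926
tongue base [ 0.53110209 -0.24173546] 0.058391687104698074 20.342408703095142
c [ 0.41080663 -0.26058156] 0.06556164228416048 178.73044822611342
c [ 0.51024688 -0.20481602] 0.06650386317897312 59.35847798761326
c [ 0.50796959 -0.31815127] 0.06441112449954074 -60.602298020979674
-180 45 -176.3 0.097 0.066
-70 49 -64.9 0.097 0.066
-60 43 -56.1 0.098 0.066
10 21 18.5 0.104 0.062
20 48 23.5 0.104 0.062
50 63 55.2 0.098 0.066
60 50 63.6 0.098 0.066
170 62 174.8 0.097 0.066
```

```bash
python3 -m crank '[{"dx":0.034,"dy":0.047,"dz":0,"roll":0.025},{"dx":0.034,"dy":0.047,"dz":0,"roll":0},{"dx":0.034,"dy":0.047,"dz":0,"roll":0},{"dx":0.034,"dy":0.047,"dz":0,"roll":0},{"dx":0.034,"dy":0.047,"dz":0,"roll":0},{"dx":0.034,"dy":0.047,"dz":0,"roll":0},{"dx":0,"dy":0,"dz":0,"roll":0},{"dx":0,"dy":0,"dz":0,"roll":0}]' 0.05
```

```text
time: 4.3
ee_pos: [0.6573, 0.0528, 0.3104]
orientation: [179.9, 0.0, 101.7]
wrist_force: [-0.6, 0.4, -0.5]
opening: 0.589
grasp_force: 0.0
```

```bash
python3 -m crank '[{"dx":-0.0025,"dy":-0.001,"dz":-0.04,"roll":0},{"dx":0,"dy":0,"dz":-0.04,"roll":0},{"dx":0,"dy":0,"dz":-0.03,"roll":0},{"dx":0,"dy":0,"dz":-0.025,"roll":0},{"dx":0,"dy":0,"dz":-0.02,"roll":0},{"dx":0,"dy":0,"dz":-0.019,"roll":0},{"dx":0,"dy":0,"dz":0,"roll":0},{"dx":0,"dy":0,"dz":0,"roll":0}]' 0.05 && python3 -m crank '[{"dx":0,"dy":0,"dz":0,"roll":0},{"dx":0,"dy":0,"dz":0,"roll":0},{"dx":0,"dy":0,"dz":0,"roll":0},{"dx":0,"dy":0,"dz":0,"roll":0},{"dx":0,"dy":0,"dz":0,"roll":0},{"dx":0,"dy":0,"dz":0,"roll":0}]' 0 60
```

```text
time: 5.3
ee_pos: [0.6555, 0.0497, 0.1363]
orientation: [179.9, 0.0, 101.5]
wrist_force: [-0.0, -0.6, -0.3]
opening: 0.586
grasp_force: 0.0
time: 6.05
ee_pos: [0.6554, 0.0498, 0.1361]
orientation: [179.9, 0.0, 101.5]
wrist_force: [0.6, 0.3, 4.7]
opening: 0.101
grasp_force: 58.6
```

```bash
python3 -m crank '[{"dx":0,"dy":0,"dz":0.007,"roll":0},{"dx":0,"dy":0,"dz":0.007,"roll":0},{"dx":0,"dy":0,"dz":0.007,"roll":0},{"dx":0,"dy":0,"dz":0.007,"roll":0},{"dx":0,"dy":0,"dz":0,"roll":0},{"dx":0,"dy":0,"dz":0,"roll":0}]'
python3 - <<'E'
from h import *
s=r.read_state();im,d=read_camera("top");cv2.imwrite("pics/t2.png",im);C=cam("top");P=cloud(C,d)
q=P[130:205,255:320].reshape(-1,3)
p=q[(q[:,2]>.115)&(q[:,2]<.15)];print(len(p),np.linalg.lstsq(np.c_[p[:,:2]-p[:,:2].mean(0),np.ones(len(p))],p[:,2],rcond=None)[0],p.mean(0),s["torque"],s["ee_pos"])
E
```

```text
time: 6.8
ee_pos: [0.6547, 0.0497, 0.1632]
orientation: [-180.0, -0.0, 101.5]
wrist_force: [0.6, 0.3, -1.0]
opening: 0.103
grasp_force: 58.4
42 [-0.04504973 -0.03815625  0.1326447 ] [0.65543673 0.13510515 0.1326447 ] [-0.12144813  0.01115252  0.0146965 ] [0.65469748 0.04974537 0.16315289]
```

```bash
python3 -m crank '[{"dx":-0.0147,"dy":-0.003,"dz":0,"roll":0},{"dx":-0.0147,"dy":-0.003,"dz":0,"roll":0},{"dx":-0.0147,"dy":-0.003,"dz":0,"roll":0},{"dx":-0.0147,"dy":-0.003,"dz":0,"roll":0},{"dx":-0.0147,"dy":-0.003,"dz":0,"roll":0},{"dx":-0.0147,"dy":-0.003,"dz":0,"roll":0},{"dx":-0.0147,"dy":-0.003,"dz":0,"roll":0},{"dx":-0.0147,"dy":-0.003,"dz":0,"roll":0}]'
python3 - <<'E'
from h import *
s=r.read_state();im,d=read_camera("scene");cv2.imwrite("pics/s2.png",cv2.resize(im[100:300,200:480],None,fx=2.5,fy=2.5));print(s["torque"],s["wrist_force"],s["ee_pos"])
E
```

```text
time: 7.85
ee_pos: [0.5363, 0.0256, 0.1634]
orientation: [180.0, 0.0, 101.5]
wrist_force: [0.4, 0.3, -1.8]
opening: 0.099
grasp_force: 58.5
[-0.04477597  0.06133399  0.00321979] [ 0.38488894  0.34540608 -1.84742541] [0.5363063  0.02556194 0.16340091]
```

View pics/s2.png

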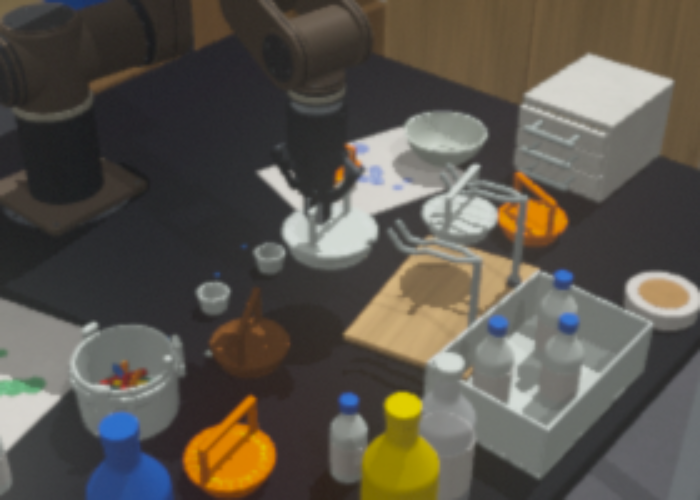

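The scene view shows the lid level in the gripper, clear of the hook, and the small lid still hanging. I'll carry the wide lid above the tub.

```bash
python3 -m crank '[{"dx":0,"dy":0,"dz":0.02,"roll":0},{"dx":-0.007,"dy":-0.045,"dz":0.01,"roll":0.024},{"dx":-0.007,"dy":-0.045,"dz":0,"roll":0.024},{"dx":-0.007,"dy":-0.045,"dz":0,"roll":0.024},{"dx":-0.007,"dy":-0.045,"dz":0,"roll":0.024},{"dx":-0.007,"dy":-0.045,"dz":0,"roll":0.024},{"dx":-0.007,"dy":-0.045,"dz":0,"roll":0.024},{"dx":-0.007,"dy":-0.045,"dz":0,"roll":0.022}]' &&  python3 -m crank '[{"dx":0,"dy":0,"dz":0,"roll":0},{"dx":0,"dy":0,"dz":0,"roll":0},{"dx":0,"dy":0,"dz":0,"roll":0}]'
python3 - <<'E'
from h import *
from scipy.optimize import least_squares
s=r.read_state()
im,d=read_camera("wrist");cv2.imwrite("pics/w4.png",im);np.save("pics/w4P.npy",cloud(cam("wrist",s),d))
it,dt=read_camera("top");cv2.imwrite("pics/t4.png",it);P=cloud(cam("top"),dt);np.save("pics/t4P.npy",P)
cv2.imwrite("pics/c4.png",np.hstack([cv2.resize(im,(480,300)),cv2.resize(it[190:270,365:450],(319,300),interpolation=2)]))
z0=s["ee_pos"][2]-.0361+.005;print(s["ee_pos"],z0)
for nm,Q in(("top",P),("wrist",np.load("pics/w4P.npy"))):
    q=Q.reshape(-1,3);m=q[(abs(q[:,2]-z0)<.006)&(np.hypot(q[:,0]-.4765,q[:,1]+.262)<.075)]
    if len(m)<30:print(nm,len(m));continue
    print(nm,len(m),np.median(m[:,2]),cv2.minEnclosingCircle(m[:,:2].astype(np.float32)),cv2.fitEllipse(cv2.convexHull(m[:,:2].astype(np.float32))))
E
```

```text
time: 8.9
ee_pos: [0.4879, -0.2907, 0.1935]
orientation: [180.0, 0.0, 111.1]
wrist_force: [0.7, -0.2, -2.4]
opening: 0.101
grasp_force: 58.6
time: 9.28
ee_pos: [0.4884, -0.288, 0.1932]
orientation: [180.0, -0.0, 111.1]
wrist_force: [0.2, -0.5, -1.9]
opening: 0.105
grasp_force: 58.7
[ 0.48841889 -0.2880483   0.19317902] 0.16207901824512497
top 603 0.16264297487078205 ((0.48144906759262085, -0.2477722018957138), 0.062461234629154205) ((0.48800480365753174, -0.23865966498851776), (0.07978413254022598, 0.11869572103023529), 57.394527435302734)
wrist 27606 0.1619753292869895 ((0.47626882791519165, -0.25809937715530396), 0.0638388991355896) ((0.4763956069946289, -0.2581169009208679), (0.12661337852478027, 0.12686078250408173), 129.26553344726562)
```

View pics/c4.png

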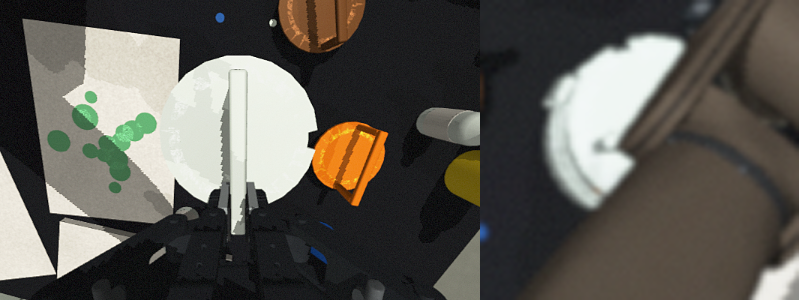

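The wrist view shows the lid level, with the slot notch at about (312,140) at the edge of the plate. I'll measure its angle.

Run:
```python
from h import *
P=np.load("pics/w4P.npy").reshape(-1,3);c=np.array([.4763,-.2581])
m=P[abs(P[:,2]-.162)<.005];v=m[:,:2]-c;a=np.degrees(np.arctan2(v[:,1],v[:,0]));rr=np.hypot(*v.T)
for lo in range(4,38,1):
    j=(a>=lo)&(a<lo+1);print(lo,rr[j].max().round(4),end="; ")
```

```text
4 0.0628; 5 0.063; 6 0.0629; 7 0.0629; 8 0.0628; 9 0.0629; 10 0.0632; 11 0.0632; 12 0.063; 13 0.0637; 14 0.0619; 15 0.0565; 16 0.0561; 17 0.0558; 18 0.0564; 19 0.0563; 20 0.0563; 21 0.0568; 22 0.0564; 23 0.0561; 24 0.056; 25 0.0557; 26 0.0557; 27 0.0578; 28 0.0629; 29 0.0636; 30 0.0634; 31 0.0635; 32 0.0629; 33 0.0628; 34 0.0629; 35 0.0632; 36 0.0624; 37 0.0627;
```

```bash
python3 -m crank '[{"dx":0,"dy":-0.004,"dz":-0.01,"roll":0},{"dx":0,"dy":0,"dz":-0.012,"roll":0},{"dx":0,"dy":0,"dz":-0.012,"roll":0},{"dx":0,"dy":0,"dz":-0.011,"roll":0},{"dx":0,"dy":0,"dz":0,"roll":0},{"dx":0,"dy":0,"dz":0,"roll":0},{"dx":0,"dy":0,"dz":0,"roll":0}]'
python3 - <<'E'
from h import *
s=r.read_state()
im,d=read_camera("wrist");cv2.imwrite("pics/w5.png",im);Q=cloud(cam("wrist",s),d)
z0=s["ee_pos"][2]-.0361+.005;print(s["ee_pos"],z0,s["torque"])
q=Q.reshape(-1,3);m=q[(abs(q[:,2]-z0)<.005)&(np.hypot(q[:,0]-.4765,q[:,1]+.262)<.07)]
h=cv2.convexHull(m[:,:2].astype(np.float32));print(np.median(m[:,2]),cv2.fitEllipse(h))
# tub rim parts / catches visible
m=q[(q[:,2]>.07)&(q[:,2]<.1)&(np.hypot(q[:,0]-.4765,q[:,1]+.262)<.08)];print(len(m))
E
```

```text
time: 10.25
ee_pos: [0.4886, -0.2936, 0.1491]
orientation: [180.0, 0.1, 111.0]
wrist_force: [-0.1, -0.2, -1.6]
opening: 0.102
grasp_force: 58.7
[ 0.48864004 -0.29358092  0.14905158] 0.11795158039604939 [-0.1069958   0.01359611 -0.03566881]
0.11777683677908427 ((0.4766554534435272, -0.26371538639068604), (0.12647658586502075, 0.12699103355407715), 89.61436462402344)
282
```

```bash
python3 -m crank '[{"dx":0,"dy":0.0015,"dz":0,"roll":0},{"dx":0,"dy":0,"dz":-0.002,"roll":0},{"dx":0,"dy":0,"dz":-0.002,"roll":0},{"dx":0,"dy":0,"dz":-0.002,"roll":0},{"dx":0,"dy":0,"dz":-0.002,"roll":0},{"dx":0,"dy":0,"dz":0,"roll":0},{"dx":0,"dy":0,"dz":0,"roll":0}]'
```

```text
time: 11.18
ee_pos: [0.4883, -0.2918, 0.1403]
orientation: [-180.0, 0.0, 111.0]
wrist_force: [-0.1, -0.2, -1.8]
opening: 0.102
grasp_force: 58.7
```

Plug is just in, with no contact force. I'll keep going down gently.

```bash
python3 -m crank '[{"dx":0,"dy":0,"dz":-0.0015,"roll":0},{"dx":0,"dy":0,"dz":-0.0015,"roll":0},{"dx":0,"dy":0,"dz":-0.0015,"roll":0},{"dx":0,"dy":0,"dz":0,"roll":0}]' && python3 -m crank '[{"dx":0,"dy":0,"dz":-0.0015,"roll":0},{"dx":0,"dy":0,"dz":-0.001,"roll":0},{"dx":0,"dy":0,"dz":0,"roll":0}]'
```

```text
time: 11.68
ee_pos: [0.4882, -0.2917, 0.1356]
orientation: [-180.0, -0.0, 111.0]
wrist_force: [0.1, 0.1, -1.9]
opening: 0.097
grasp_force: 58.7
time: 12.05
ee_pos: [0.4882, -0.2917, 0.1332]
orientation: [-180.0, -0.0, 111.0]
wrist_force: [0.7, -0.0, -1.6]
opening: 0.104
grasp_force: 58.7
```

```bash
python3 -m crank '[{"dx":0,"dy":0,"dz":-0.001,"roll":0},{"dx":0,"dy":0,"dz":-0.001,"roll":0},{"dx":0,"dy":0,"dz":0,"roll":0}]'; python3 -m crank '[{"dx":0,"dy":0,"dz":-0.001,"roll":0},{"dx":0,"dy":0,"dz":0,"roll":0}]'
```

```text
time: 12.42
ee_pos: [0.4884, -0.2919, 0.1316]
orientation: [180.0, 0.0, 111.0]
wrist_force: [0.1, 0.4, -0.6]
opening: 0.1
grasp_force: 58.9
time: 12.68
ee_pos: [0.4886, -0.2922, 0.131]
orientation: [180.0, 0.1, 111.0]
wrist_force: [-0.3, -0.7, 1.6]
opening: 0.101
grasp_force: 59.2
```

The lid sits on the catches, so the slot is over the tongue. I'll release it, shift to the bar's middle and regrip.

```bash
python3 -m crank '[{"dx":0,"dy":0,"dz":0,"roll":0},{"dx":0,"dy":0,"dz":0,"roll":0},{"dx":0,"dy":0,"dz":0,"roll":0},{"dx":-0.004,"dy":0.01,"dz":0,"roll":0},{"dx":-0.004,"dy":0.01,"dz":0,"roll":0},{"dx":-0.0037,"dy":0.0105,"dz":0,"roll":0},{"dx":0,"dy":0,"dz":0,"roll":0},{"dx":0,"dy":0,"dz":0,"roll":0}]' 0.04
python3 - <<'E'
from h import *
s=r.read_state();im,d=read_camera("wrist");Q=cloud(cam("wrist",s),d);q=Q.reshape(-1,3)
cv2.imwrite("pics/w6.png",im)
m=q[(abs(q[:,2]-.100)<.006)&(np.hypot(q[:,0]-.4765,q[:,1]+.262)<.064)]
A=np.c_[m[:,:2]-m[:,:2].mean(0),np.ones(len(m))];print(s["ee_pos"],np.median(m[:,2]),np.linalg.lstsq(A,m[:,2],rcond=None)[0],cv2.fitEllipse(cv2.convexHull(m[:,:2].astype(np.float32))))
E
```

```text
time: 13.68
ee_pos: [0.4767, -0.2613, 0.1305]
orientation: [180.0, 0.0, 111.0]
wrist_force: [0.2, -1.4, 0.5]
opening: 0.467
grasp_force: 0.0
[ 0.47669634 -0.26126526  0.13052801] 0.1002746013604697 [-0.00033325  0.01296695  0.10026479] ((0.4764852523803711, -0.26181188225746155), (0.12655889987945557, 0.12716828286647797), 125.20760345458984)
```

```bash
python3 -m crank '[{"dx":0,"dy":0,"dz":0,"roll":0},{"dx":0,"dy":0,"dz":0,"roll":0},{"dx":0,"dy":0,"dz":0,"roll":0},{"dx":0,"dy":0,"dz":0,"roll":0},{"dx":0,"dy":0,"dz":0,"roll":0}]' 0 90 && python3 -m crank '[{"dx":0,"dy":0,"dz":-0.001,"roll":0},{"dx":0,"dy":0,"dz":-0.001,"roll":0},{"dx":0,"dy":0,"dz":-0.001,"roll":0},{"dx":0,"dy":0,"dz":0,"roll":0}]'
```

```text
time: 14.35
ee_pos: [0.4766, -0.2614, 0.1304]
orientation: [180.0, 0.0, 111.0]
wrist_force: [-0.5, -0.7, 0.8]
opening: 0.098
grasp_force: 87.7
time: 14.85
ee_pos: [0.477, -0.2619, 0.1284]
orientation: [180.0, 0.1, 111.0]
wrist_force: [-1.6, -0.6, 5.4]
opening: 0.096
grasp_force: 88.3
```

```bash
python3 -m crank '[{"dx":0,"dy":0,"dz":-0.001,"roll":0},{"dx":0,"dy":0,"dz":-0.001,"roll":0},{"dx":0,"dy":0,"dz":-0.001,"roll":0},{"dx":0,"dy":0,"dz":0,"roll":0}]' && python3 -m crank '[{"dx":0,"dy":0,"dz":-0.001,"roll":0},{"dx":0,"dy":0,"dz":-0.001,"roll":0},{"dx":0,"dy":0,"dz":-0.001,"roll":0},{"dx":0,"dy":0,"dz":0,"roll":0}]'
```

```text
time: 15.35
ee_pos: [0.4765, -0.2614, 0.1238]
orientation: [180.0, 0.0, 111.0]
wrist_force: [-0.4, -2.9, 0.0]
opening: 0.092
grasp_force: 87.8
time: 15.85
ee_pos: [0.4763, -0.2609, 0.1207]
orientation: [-180.0, -0.1, 111.0]
wrist_force: [0.8, -1.6, -2.4]
opening: 0.097
grasp_force: 87.8
```

```bash
python3 -m crank '[{"dx":0,"dy":0,"dz":-0.001,"roll":0},{"dx":0,"dy":0,"dz":-0.001,"roll":0},{"dx":0,"dy":0,"dz":0,"roll":0}]' && python3 -m crank '[{"dx":0,"dy":0,"dz":-0.001,"roll":0},{"dx":0,"dy":0,"dz":0,"roll":0}]'
```

```text
time: 16.23
ee_pos: [0.4763, -0.2609, 0.1207]
orientation: [-179.9, -0.1, 111.0]
wrist_force: [-4.0, 1.8, 7.4]
opening: 0.093
grasp_force: 88.9
time: 16.48
ee_pos: [0.4764, -0.2609, 0.1207]
orientation: [-179.9, -0.1, 111.0]
wrist_force: [-5.1, 2.6, 11.7]
opening: 0.093
grasp_force: 89.5
```

It stopped firmly at the expected home height. I'll press slightly more, release, retreat and check.

```bash
python3 -m crank '[{"dx":0,"dy":0,"dz":-0.002,"roll":0},{"dx":0,"dy":0,"dz":0,"roll":0},{"dx":0,"dy":0,"dz":0.004,"roll":0},{"dx":0,"dy":0,"dz":0,"roll":0}]' && python3 -m crank '[{"dx":0,"dy":0,"dz":0,"roll":0},{"dx":0,"dy":0,"dz":0,"roll":0},{"dx":0,"dy":0,"dz":0,"roll":0},{"dx":0,"dy":0,"dz":0.02,"roll":0},{"dx":0,"dy":0,"dz":0.04,"roll":0},{"dx":0,"dy":0,"dz":0.04,"roll":0},{"dx":0,"dy":0,"dz":0,"roll":0},{"dx":0,"dy":0,"dz":0,"roll":0}]' 0.05
python3 - <<'E'
from h import *
s=r.read_state();im,d=read_camera("wrist");Q=cloud(cam("wrist",s),d);q=Q.reshape(-1,3)
cv2.imwrite("pics/w7.png",im)
m=q[(abs(q[:,2]-.090)<.006)&(np.hypot(q[:,0]-.4765,q[:,1]+.262)<.060)]
A=np.c_[m[:,:2]-m[:,:2].mean(0),np.ones(len(m))];print(s["ee_pos"],np.median(m[:,2]),np.linalg.lstsq(A,m[:,2],rcond=None)[0])
E
```

```text
time: 16.98
ee_pos: [0.4763, -0.2609, 0.1207]
orientation: [-180.0, -0.1, 111.0]
wrist_force: [-3.6, 2.5, 5.8]
opening: 0.093
grasp_force: 89.3
time: 17.98
ee_pos: [0.4762, -0.2609, 0.2195]
orientation: [-180.0, -0.1, 111.0]
wrist_force: [0.4, -0.6, -0.3]
opening: 0.586
grasp_force: 0.0
[ 0.47622866 -0.26093992  0.21946935] 0.09026462188385886 [-1.25381606e-03 -9.44387724e-05  9.02626654e-02]
```

View pics/w7.png

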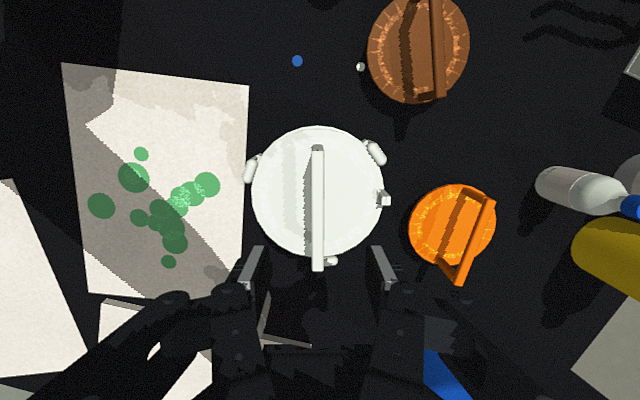

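The lid is seated: its plate top is at 90.3 mm and level (tilt about 0.001), the tongue is through the slot at (383,198), and the catches sit over the edge. The gripper touches nothing, so I'm handing in.

```bash
python3 -c "
from cell import workorder;print(workorder.finish_job())"
```

```text
the job is handed in; nothing more can be done
None
```

I closed the tub with the wider lid and handed the job in at about 18 s: the lid measured level and fully home, the tongue is through its slot, and the smaller lid was still hanging when last seen. The hand-in returned no verdict.

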